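Tilt the drawing board to the red marker and hold it for locking

TASK

The drawing board needs a new slope: swing the ball lever at its right-hand hinge up until it stands nearly upright, which loosens the clamp, and leave it so; the board sinks onto its rests. Then lift the board by the strip beside its hand slot until the index pin on its left edge meets the red marker on the arc. Finish while still gripping the board and holding it steady there so that I can lock it; never force the board against the tight clamp, shift the marker or disturb the other things.

Things in the scene. Friction and masses are not known exactly. Their poses are not given: they have to be found in the camera images.
- stand: Dark steel stand of the tilting drawing board, fixed to the desk. Origin on the desk under the middle of the board's hinge axis; +x from the hinge (near the robot) to the board's back, +y to the left end with the protractor arc, z up. The hinge axis is parallel to y, 48 mm up. Two rests carry the level board; nothing under it is higher than 18 mm except the rests and the end cheeks.
- tilt (a joint): Tilt of the board about its hinge, rad: 0 level on its rests, positive as the back edge rises (stop at 1.05). With the clamp tight the board stays at its tilt (0 to 0.2 at the start); with the clamp loose it swings freely and sinks by its own weight (down within 1 s), so it takes about 5 N upwards at the hand slot to hold it.
- board: Pale wooden drawing board, 272 mm deep x 360 mm wide x 12 mm thick, about 0.75 kg, paper taped on it. Origin on the hinge axis at mid-width and mid-thickness (the board reaches 10 mm in front of it, 262 mm behind it); x to its back edge, y along the hinge to the left, z out of its upper face.
- grip (a point): Where to take the board: middle of the strip between its right edge and the hand slot, at mid-thickness, 192 mm from the hinge axis, 166 mm right of mid-board. Strip 28 mm wide (stand y), 12 mm thick; slot 37 mm wide, 95 mm long (board x), open below. With one finger in the slot and one outside, closing along stand y, the gripper can stay vertical while the board swings between the fingers.
- clamp (a joint): Angle of the clamp lever, rad: 0 tight, lever level and pointing to the board's back (stand +x); positive as its ball swings up (then towards the robot); 1.45 is the stop, nearly upright (1.57). The board is let go somewhere between 0.4 and 0.8; loosened means past 1.1. The lever stays where it is left; it takes about 3 N at the ball.
- ball (a point): Centre of the black ball (20 mm in diameter) on the end of the steel clamp lever. It goes round the board's hinge axis line at a radius of 70 mm, in the plane 241 mm to the right (stand -y) of the stand's origin. Beside the ball there are 35 mm free towards the stand and open space outside; the ball can turn between two fingers that close along stand y and stay vertical.
- pin (a point): Tip of the steel index pin on the board's left edge, 128 mm from the hinge axis, 204 mm to the left of the stand's origin; moves and turns with the board, x away from the hinge axis.
- marker (a joint): Angle of the red marker on the protractor arc, rad, measured like the tilt (0.4 to 0.7): the pin meets the marker when joint tilt equals joint marker. It stays put by friction.
- mark (a point): Point just outside the arc's rim at the middle of the red marker (a saddle, 10 mm along the arc, 17 mm wide), 128 mm from the hinge axis, where the pin's tip stands at the right tilt. x away from the hinge axis.
- mug: White dotted mug, 82 x 117 x 91 mm, bystander at the left. Origin at the centre of its underside.
- eraser: Blue and white eraser, 23 x 52 x 13 mm, bystander lying at the right. Origin at the centre of its underside.
- ink_bottle: Small dark ink bottle with a green cap, 36 x 36 x 61 mm, bystander at the right. Origin at the centre of its underside.

How it is judged:
On the way, in this order (a step that is already met when the one before it is completed fails the run):
1. the clamp lever is swung up, so that the clamp is loose (value of joint clamp above 1.1 rad), for 0.2 s.
2. the board is held by the fingers with its pin at the red marker (angle between the x axis of pin and the x axis of mark, either way round below 0.045 rad and contact force between the fingers and board above 2 N), for 0.3 s.
At the end, for the whole second after the job is handed in: Fingers still gripping the board (over 2 N) and holding it still (under 0.05 rad/s), its tilt within 0.045 rad (2.6 degrees, the width of the marker) of the red marker's angle, clamp lever left loose (past 1.1 rad) (all of step 2 and value of joint tilt above 0.3 rad and value of joint clamp above 1.1 rad and angular speed of board below 0.05 rad/s); the arm keeps its last pose, push and grip.
It fails at once if the board is forced while its clamp is tight (distance of pin from where it was at the start of the episode above 0.012 m and value of joint clamp below 0.25 rad).
It fails at once if the red marker is shifted (distance of mark from where it was at the start of the episode above 0.006 m).
It fails at once if the mug, eraser or ink bottle is disturbed (distance of any of mug, eraser, ink_bottle from where it was at the start of the episode above 0.03 m).
It also fails if it takes over 42 s, if anything falls off the work surface, if the arm or the gripper's body presses on something with over 40 N, if the wrist force passes 120 N, or if a joint passes its speed limit or range.

ROBOT

A 6-joint arm with a two-finger parallel gripper is mounted at the origin on a cart in front of the work surface, level with it; the furniture and walls round the work are solid. World frame = base frame: x ahead of the robot, y to its left, z up, the work surface at z = 0. Lengths are in m, angles in rad, forces in N, time in s.
With the tool pointing down it reaches from about 0.425 to 0.95 m from the base axis. Payload 14.7 kg.
Tool frame: the origin (TCP) lies on the mounting face of the last link; the fingertips stand 173 mm ahead of it and the grasp point (between the pads) lies 155 mm ahead of it; z points along the fingers, y is the line along which they close (so a half turn about z gives the same grasp; the last joint's range is limited). The gripper opens to 85 mm and grips with 20 to 120 N. Pads are 22 mm wide; open, the fingers measure 114 mm over their backs; the gripper's body (76 mm by 85 mm) begins 54 mm behind the grasp point. The pads swing forward as they close: fully open they stand 13 mm farther back than shut.
Start: joints at [-1.203, 0.48, 1.596, -0, 1.065, -0.047], TCP at [0.262, -0.595, 0.405] pointing down, gripper open.
Joint ranges: [-2.75, 2.75], [-0.82, 2.05], [0.23, 2.67], [-1.56, 4.7], [0.09, 2.69], [-2.92, 2.92]. Speed limits (rad/s): [1.89, 1.89, 2.39, 3.01, 3.01, 3.01].

INTERFACE

Orientations are given as a 3x3 rotation matrix whose columns are the frame's x, y, z axes.
In Python, from cell import env gives the robot as it stands. The module is installed in compiled form; this text tells all that it offers.
- The arm moves only by the tool move_arm, never from a script. Its argument "series" is a list of rows, each an object with "grip": the finger opening in m, from 0 to 0.0854; "xyz": the shift along the world's x, y, z in m, a list of three; "roll": the turn about the world's z in rad. A call has 1 to 5 rows; each row shifts and turns the commanded pose from where the row before left it; what a row does not reach is not made up. A row lasts 1/10 s, in which the tool goes at most 50 mm and 8.59 degrees, less where a joint would pass 70% of its speed; a pose out of reach is approached as far as the arm can. A call is refused whole if a number of a shift passes 0.05 or a number of a turn 0.15, either way. A call with a gripper value outside its range is refused whole. The fingers move at their own pace and stop on an object; "squeeze" is the grip in N (left out, the last holds). Time passes only in rows, so rows that do not move let the fingers close. It gives the time, the measured TCP pose, the force, the opening and the grip force at its end, in the units of the state.
- env.read_state(): the state, without advancing time (a new reading comes with each control period).
- env.snapshot(name): name is "scene" or "top" or "wrist"; returns a dict with "color" (400x640x3 uint8, blue, green, red), "z_map" (400x640 float32, m along the optical axis (not along the pixel's ray), 0 where there is no reading), "mtx" (3x3 intrinsics, pixels), "distortion" ([k1, k2, p1, p2, k3] as OpenCV has them; the pictures are not rectified), "T" (4x4, takes a point from camera to world coordinates). Camera axes: x right, y up, looking along -z (the intrinsics and any distortion apply to the point x, -y, -z); pixel columns grow to the right and rows downward; lengths in m; the calibration is good to about 2 mm. A picture is of the moment at which its call begins.
- env.sign_off(): hands the job in; it is judged then, once.
The state is a dict: "clock": time; "joint_pos": joint angles; "joint_vel": joint speeds; "tau": joint torques, N m; "eef_pos": TCP position; "tool_rot": TCP orientation; "ft_force": force on the tool from outside, world axes, zero at the start; "ft_torque": the same for the moment, N m; "width": opening from 0.0 (shut) to 1.0 (fully open); "gripper_force": force on a finger pad.
Only numpy, scipy, OpenCV 4.12 (cv2) and the standard library are available. Lean on these libraries where they do the work, as an engineer would, in place of code of your own. Each camera call takes 0.05 s, during which the arm holds its last target. There are 200 camera calls.

## Working session

There is one attempt and no reset: what is moved stays moved. The work goes in short steps, Python scripts to look and compute and a tool call to move; the robot and the scene stay as the last step left them, time stands still between calls to the robot, and variables do not carry over. Pictures are saved under pics/ and viewed, at most 10 in all, crops included, and the job is handed in when it is done.

Besides the shell and the picture viewer there is one more tool, called by a JSON object that holds its "name" and its "arguments", one argument or row to a line. move_arm: Moves the arm, as the interface text tells. Its arguments: {"type":"object","properties":{"series":{"type":"array","items":{"type":"object","properties":{"grip":{"type":"number"},"xyz":{"type":"array","items":{"type":"number"}},"roll":{"type":"number"}}}},"squeeze":{"type":"number"}},"required":["series"]}

```bash
mkdir -p pics; cat > h.py <<'E'
import numpy as np, cv2
from cell import env
def snap(n,save=None):
    s=env.snapshot(n)
    if save: cv2.imwrite('pics/'+save,s['color'])
    return s
def rays(s,px):
    u=cv2.undistortPoints(np.array(px,float).reshape(-1,1,2),np.array(s['mtx']),np.array(s['distortion'])).reshape(-1,2)
    d=np.c_[u[:,0],-u[:,1],-np.ones(len(u))]
    T=np.array(s['T']); return T[:3,3],d@T[:3,:3].T
def pts(s,px):
    o,d=rays(s,px); z=np.array([s['z_map'][int(round(v)),int(round(u))] for u,v in px])
    return o+d*z[:,None], z
def onplane(s,px,h):
    o,d=rays(s,px); return o+d*((h-o[2])/d[:,2])[:,None]
E
python3 - <<'E'
from h import *
for n in('scene','top'):
    s=snap(n,n+'1.png'); print(n,np.round(s['T'],3).tolist(),np.count_nonzero(s['z_map']))
st=env.read_state();print(st['clock'],st['eef_pos'],np.round(st['tool_rot'],3),st['width'])
E
```

```text
scene [[-0.196, 0.549, -0.813, -0.646], [-0.981, -0.103, 0.168, 0.263], [0.009, 0.83, 0.558, 0.896], [0.0, 0.0, 0.0, 1.0]] 254938
top [[0.019, 0.996, -0.083, 0.457], [-1.0, 0.019, -0.0, 0.013], [0.001, 0.083, 0.997, 1.258], [0.0, 0.0, 0.0, 1.0]] 254997
0.1 [ 0.26191432 -0.59470265  0.40414906] [[ 0.915  0.403 -0.   ]
 [ 0.403 -0.915  0.001]
 [ 0.    -0.001 -1.   ]] 1.000889237174374
```

View pics/scene1.png

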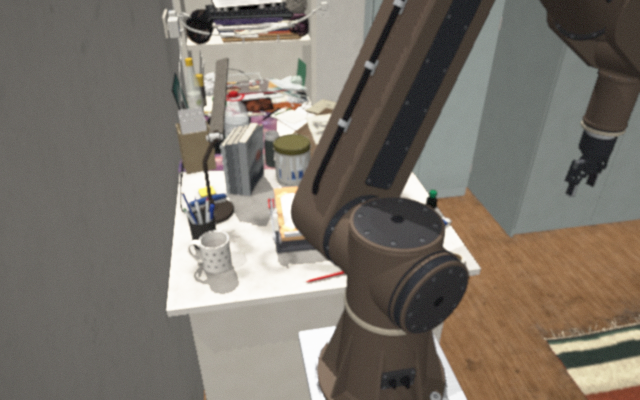

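View pics/top1.png

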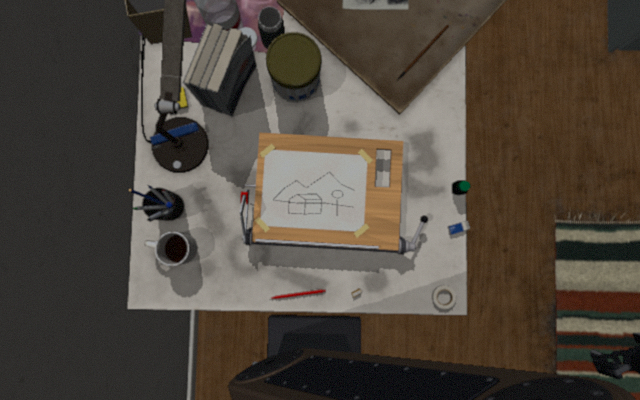

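The top view shows the board (corners about (262,134), (404,141), (398,250), (253,243)), slot at (383,168), ball at (424,218), red marker at about (245,197), eraser at (458,229) and ink bottle at (461,188). The arm hides the board in the scene view. I'll measure with the top view's depth.

```bash
python3 - <<'E'
from h import *
s=snap('top'); c=s['color']
cv2.imwrite('pics/crop1.png',cv2.resize(c[120:270,225:425],None,fx=4,fy=4,interpolation=cv2.INTER_CUBIC))
hsv=cv2.cvtColor(c,cv2.COLOR_BGR2HSV)
# board wood
px=[(266,160),(395,160),(390,230),(262,225),(310,180),(330,235),(330,140),(380,210)]
P,z=pts(s,px); print(np.round(P,4))
A=np.c_[P[:,:2],np.ones(len(P))]; k=np.linalg.lstsq(A,P[:,2],rcond=None)[0]; print('plane',k, A@k-P[:,2])
# ball
g=c[205:232,410:435].max(2); print('dark',np.argwhere(g<45)[:,::-1].mean(0)+[410,205],(g<45).sum())
for p in [(424,218),(423,219),(425,217),(420,226),(415,235),(408,243)]: print(p,np.round(pts(s,[p])[0][0],4))
# red
m=((hsv[...,0]<8)|(hsv[...,0]>172))&(hsv[...,1]>150)&(hsv[...,2]>70)
ys,xs=np.nonzero(m[180:245,230:262]);ys+=180;xs+=230
for x,y in zip(xs,ys): print(x,y,np.round(pts(s,[(x,y)])[0][0],3))
E
```

```text
[[ 0.6559  0.1357  0.0526]
 [ 0.6624 -0.1856  0.0499]
 [ 0.4878 -0.1735  0.0547]
 [ 0.4941  0.1413  0.0515]
 [ 0.6076  0.0252  0.0545]
 [ 0.4727 -0.0265  0.0564]
 [ 0.7082 -0.0225  0.0579]
 [ 0.5366 -0.1489  0.053 ]]
plane [-0.00016323  0.00053624  0.05391942] [ 0.00132474  0.00382468 -0.00093105  0.00237217 -0.00066197 -0.00258092
 -0.00408884  0.00074119]
dark [423.72413793 218.72413793] 29
(424, 218) [ 0.5189 -0.2567  0.0545]
(423, 219) [ 0.516  -0.2528  0.0612]
(425, 217) [ 0.5212 -0.2585  0.0577]
(420, 226) [ 0.499  -0.2468  0.055 ]
(415, 235) [ 0.4769 -0.2362  0.0476]
(408, 243) [ 0.4569 -0.2168  0.0588]
241 192 [0.569 0.186 0.112]
242 192 [0.568 0.183 0.117]
243 192 [0.569 0.181 0.115]
244 192 [0.569 0.179 0.113]
245 192 [0.569 0.176 0.115]
246 192 [0.569 0.174 0.116]
247 192 [0.569 0.172 0.115]
241 193 [0.566 0.185 0.119]
242 193 [0.566 0.183 0.115]
243 193 [0.566 0.181 0.118]
244 193 [0.566 0.179 0.117]
245 193 [0.566 0.176 0.119]
246 193 [0.566 0.173 0.119]
247 193 [0.566 0.171 0.117]
241 194 [0.564 0.185 0.118]
242 194 [0.564 0.183 0.115]
243 194 [0.564 0.181 0.116]
244 194 [0.564 0.179 0.113]
245 194 [0.564 0.176 0.118]
246 194 [0.564 0.174 0.118]
247 194 [0.564 0.172 0.116]
241 195 [0.562 0.186 0.115]
246 195 [0.561 0.173 0.118]
247 195 [0.562 0.171 0.116]
241 196 [0.559 0.186 0.115]
246 196 [0.56  0.174 0.113]
247 196 [0.559 0.171 0.117]
241 197 [0.557 0.186 0.112]
246 197 [0.557 0.174 0.112]
247 197 [0.558 0.172 0.109]
241 198 [0.555 0.186 0.109]
246 198 [0.555 0.174 0.112]
247 198 [0.555 0.172 0.11 ]
246 199 [0.553 0.174 0.111]
247 199 [0.553 0.172 0.108]
246 200 [0.551 0.175 0.107]
247 200 [0.551 0.172 0.108]
246 201 [0.549 0.175 0.103]
247 201 [0.548 0.172 0.111]
247 202 [0.546 0.172 0.107]
```

View pics/crop1.png

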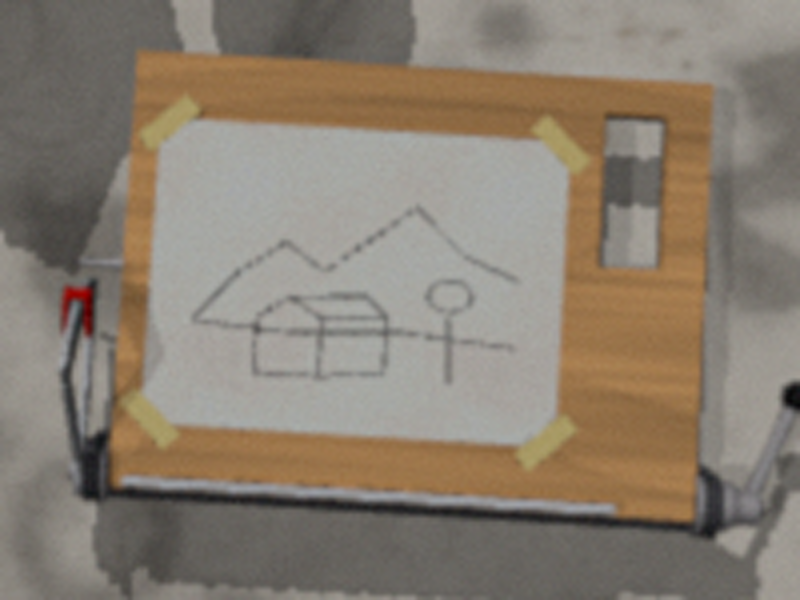

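```bash
cat >> h.py <<'E'
E
python3 - <<'E'
from h import *
s=snap('top')
px=[(225+a/4-.375,120+b/4-.375) for a,b in [(137,52),(713,85),(695,523),(110,492)]]
Q=onplane(s,px,0.054); print(np.round(Q,4))
BL,BR,FR,FL=Q[:,:2]
print('depth',np.linalg.norm(BL-FL),np.linalg.norm(BR-FR),'width',np.linalg.norm(BL-BR),np.linalg.norm(FL-FR))
for nm,h in(('back',(BL+BR)/2),('front',(FL+FR)/2)): print(nm,h)
for a,b in((BL,FL),(BR,FR)): print('dir x',np.arctan2(*(a-b)[::-1]))
for a,b in((BL,BR),(FL,FR)): print('dir y',np.arctan2(*(a-b)[::-1])-np.pi/2)
m=np.array([[-180,262],[180,262],[180,-10],[-180,-10]]) # placeholder order check
L=np.array([[.262,.18],[.262,-.18],[-.01,-.18],[-.01,.18]])
W=Q[:,:2]; lc=L.mean(0); wc=W.mean(0); H=(L-lc).T@(W-wc); th=np.arctan2(H[0,1]-H[1,0],H[0,0]+H[1,1])
R=np.array([[np.cos(th),-np.sin(th)],[np.sin(th),np.cos(th)]]); o=wc-R@lc
print('th',th,'o',o,'res',W-(L@R.T+o))
for n,p in dict(ball=(.07,-.241),grip=(.192,-.166),pin=(.128,.204)).items(): print(n,R@p+o)
print('ball ray',onplane(s,[(423.7,218.7)],.052))
mk=np.array([[.569,.179,.116],[.566,.179,.118],[.564,.179,.116]])
loc=(mk[:,:2]-o)@R; print('marker loc',loc, np.arctan2(mk[:,2]-.048,loc[:,0]))
st=env.read_state(); print(st['joint_pos'],st['eef_pos'])
E
```

```text
[[ 0.7242  0.1551  0.054 ]
 [ 0.7102 -0.2042  0.054 ]
 [ 0.4385 -0.1943  0.054 ]
 [ 0.4505  0.1639  0.054 ]]
depth 0.2738520108384993 0.27188063767113874 width 0.35955425769029953 0.3584561677620761
back [ 0.7171789  -0.02452379]
front [ 0.44447274 -0.01519223]
dir x -0.03220783697640483
dir x -0.03621674210102178
dir y -0.03908200159126274
dir y -0.033597289829389254
th -0.03556364083749539 o [ 0.45490549 -0.01537794] res [[ 1.06323459e-03 -7.64801709e-05]
 [-1.85076474e-04  4.16184223e-04]
 [-5.94181257e-05  5.89391394e-04]
 [-8.18739990e-04 -9.29095446e-04]]
ball [ 0.5162922  -0.25871448]
grip [ 0.64088177 -0.18809975]
pin [0.59007801 0.18394188]
ball ray [[ 0.51726723 -0.25656131  0.052     ]]
marker loc [[0.10711103 0.19831179]
 [0.10411293 0.19820512]
 [0.10211419 0.19813401]] [0.56565486 0.59192473 0.58748629]
[-1.20261999e+00  4.80584725e-01  1.59663730e+00  2.23642300e-05
  1.06508614e+00 -4.65966601e-02] [ 0.26192082 -0.59476442  0.4043209 ]
```

{"name": "move_arm", "arguments": {
  "series": [
    {"xyz": [0.028, 0.037, 0], "roll": -0.09, "grip": 0.04},
    {"xyz": [0.028, 0.037, 0], "roll": -0.09, "grip": 0.04},
    {"xyz": [0.028, 0.037, 0], "roll": -0.09, "grip": 0.04},
    {"xyz": [0.028, 0.037, 0], "roll": -0.09, "grip": 0.04},
    {"xyz": [0.028, 0.037, 0], "roll": -0.09, "grip": 0.04}
  ],
  "squeeze": 20
}}

```text
clock: 0.7
eef_pos: [0.4027, -0.4083, 0.4047]
tool_rot: [[0.999, -0.039, -0.0], [-0.039, -0.999, 0.0], [-0.0, -0.0, -1.0]]
ft_force: [1.6, -0.3, -0.2]
width: 0.472
gripper_force: 0.0
```

{"name": "move_arm", "arguments": {
  "series": [
    {"xyz": [0.028, 0.037, 0], "grip": 0.04},
    {"xyz": [0.028, 0.037, 0], "grip": 0.04},
    {"xyz": [0.028, 0.037, 0], "grip": 0.04},
    {"xyz": [0.028, 0.037, 0], "grip": 0.04},
    {"xyz": [0, 0, 0], "grip": 0.04}
  ]
}}

```text
validation failed for argument at $.se...
```

{"name": "move_arm", "arguments": {
  "series": [
    {"xyz": [0.028, 0.037, 0], "roll": 0, "grip": 0.04},
    {"xyz": [0.028, 0.037, 0], "roll": 0, "grip": 0.04},
    {"xyz": [0.028, 0.037, 0], "roll": 0, "grip": 0.04},
    {"xyz": [0.028, 0.037, 0], "roll": 0, "grip": 0.04},
    {"xyz": [0, 0, 0], "roll": 0, "grip": 0.04}
  ]
}}

```text
clock: 1.2
eef_pos: [0.5165, -0.2579, 0.4047]
tool_rot: [[1.0, -0.031, 0.001], [-0.031, -1.0, 0.001], [0.001, -0.001, -1.0]]
ft_force: [-0.1, -0.7, 0.7]
width: 0.467
gripper_force: 0.0
```

```bash
python3 - <<'E'
from h import *
s=snap('wrist','w1.png'); st=env.read_state(); print(st['eef_pos'],st['clock'],np.round(s['T'],3).tolist())
E
```

```text
[ 0.51530102 -0.25962232  0.40456422] 1.25 [[-0.032, 0.96, 0.278, 0.587], [-0.999, -0.031, -0.009, -0.261], [0.0, -0.279, 0.96, 0.374], [0.0, 0.0, 0.0, 1.0]]
```

View pics/w1.png

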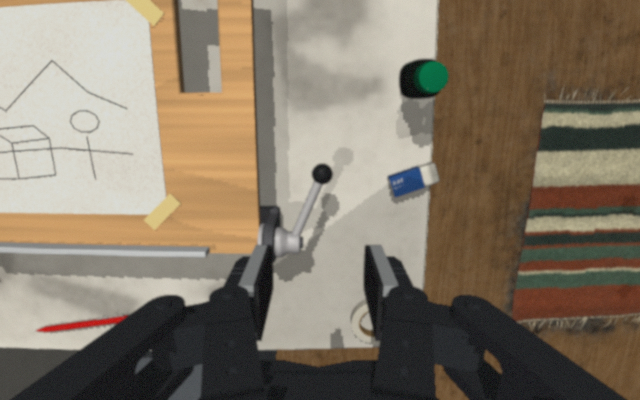

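The wrist view shows the ball at (321,173) with its lever running diagonally to the hub at (285,240), and the eraser (413,180) and bottle (425,78) clear to the right.

```bash
python3 - <<'E'
from h import *
s=snap('wrist'); c=s['color']; g=c[155:192,300:342].max(2)
y,x=np.nonzero(g<50); p=(x.mean()+300,y.mean()+155); print(p,len(x),np.sqrt(len(x)/np.pi))
for h in(.048,.05,.052): print(onplane(s,[p],h))
print(pts(s,[p]))
st=env.read_state(); print(st['eef_pos'],np.round(st['tool_rot'],4)[:,1])
E
```

```text
(np.float64(319.87719298245617), np.float64(172.28508771929825)) 228 8.51907589177983
[[ 0.51657816 -0.26284684  0.048     ]]
[[ 0.51700063 -0.26284757  0.05      ]]
[[ 0.51742311 -0.26284829  0.052     ]]
(array([[ 0.5187989 , -0.26285065,  0.05851306]]), array([0.32179096], dtype=float32))
[ 0.51447724 -0.26090703  0.40457047] [-0.0327 -0.9995  0.    ]
```

{"name": "move_arm", "arguments": {
  "series": [
    {"xyz": [0.002, 0.0005, -0.045], "roll": 0, "grip": 0.04},
    {"xyz": [0, 0, -0.045], "roll": 0, "grip": 0.04},
    {"xyz": [0, 0, -0.045], "roll": 0, "grip": 0.04},
    {"xyz": [0, 0, -0.04], "roll": 0, "grip": 0.04},
    {"xyz": [0, 0, -0.018], "roll": 0, "grip": 0.04}
  ]
}}

```text
clock: 1.8
eef_pos: [0.514, -0.262, 0.2083]
tool_rot: [[0.999, -0.037, -0.004], [-0.037, -0.999, 0.002], [-0.004, -0.002, -1.0]]
ft_force: [0.1, -0.6, 0.2]
width: 0.469
gripper_force: 0.0
```

{"name": "move_arm", "arguments": {
  "series": [
    {"xyz": [0, 0, 0], "roll": 0, "grip": 0.04},
    {"xyz": [0, 0, 0], "roll": 0, "grip": 0.01},
    {"xyz": [0, 0, 0], "roll": 0, "grip": 0.01},
    {"xyz": [0, 0, 0], "roll": 0, "grip": 0.01},
    {"xyz": [0, 0, 0], "roll": 0, "grip": 0.01}
  ],
  "squeeze": 20
}}

```text
clock: 2.3
eef_pos: [0.5159, -0.2613, 0.2132]
tool_rot: [[0.999, -0.036, 0.001], [-0.036, -0.999, -0.0], [0.001, 0.0, -1.0]]
ft_force: [-1.4, 5.3, -2.4]
width: 0.215
gripper_force: 19.2
```

{"name": "move_arm", "arguments": {
  "series": [
    {"xyz": [-0.0007, 0, 0.0098], "roll": 0, "grip": 0.01},
    {"xyz": [-0.002, 0.0001, 0.0095], "roll": 0, "grip": 0.01},
    {"xyz": [-0.0034, 0.0001, 0.0092], "roll": 0, "grip": 0.01},
    {"xyz": [-0.0046, 0.0002, 0.0087], "roll": 0, "grip": 0.01},
    {"xyz": [-0.0058, 0.0002, 0.0079], "roll": 0, "grip": 0.01}
  ]
}}

```text
clock: 2.8
eef_pos: [0.4995, -0.2606, 0.2587]
tool_rot: [[0.999, -0.036, 0.002], [-0.036, -0.999, -0.0], [0.002, 0.0, -1.0]]
ft_force: [0.3, 5.8, -3.9]
width: 0.211
gripper_force: 19.6
```

{"name": "move_arm", "arguments": {
  "series": [
    {"xyz": [-0.0068, 0.0002, 0.007], "roll": 0, "grip": 0.01},
    {"xyz": [-0.0077, 0.0003, 0.006], "roll": 0, "grip": 0.01},
    {"xyz": [-0.0085, 0.0003, 0.0049], "roll": 0, "grip": 0.01},
    {"xyz": [-0.0091, 0.0003, 0.0036], "roll": 0, "grip": 0.01},
    {"xyz": [-0.0095, 0.0003, 0.0024], "roll": 0, "grip": 0.01}
  ]
}}

```text
clock: 3.3
eef_pos: [0.4578, -0.2591, 0.2826]
tool_rot: [[0.999, -0.036, 0.002], [-0.036, -0.999, -0.0], [0.002, 0.0, -1.0]]
ft_force: [2.8, 10.0, -3.1]
width: 0.213
gripper_force: 19.8
```

{"name": "move_arm", "arguments": {
  "series": [
    {"xyz": [0, 0, 0], "roll": 0, "grip": 0.01},
    {"xyz": [0, 0, 0], "roll": 0, "grip": 0.01}
  ]
}}

```text
clock: 3.5
eef_pos: [0.4575, -0.2591, 0.2825]
tool_rot: [[0.999, -0.036, 0.001], [-0.036, -0.999, -0.0], [0.001, 0.0, -1.0]]
ft_force: [-1.1, 7.9, 2.3]
width: 0.215
gripper_force: 20.1
```

```bash
python3 - <<'E'
from h import *
s=snap('top')
cv2.imwrite('pics/crop2.png',cv2.resize(s['color'][120:270,225:475],None,fx=3.2,fy=3.2,interpolation=cv2.INTER_CUBIC))
E
```

```text
(no output)
```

View pics/crop2.png

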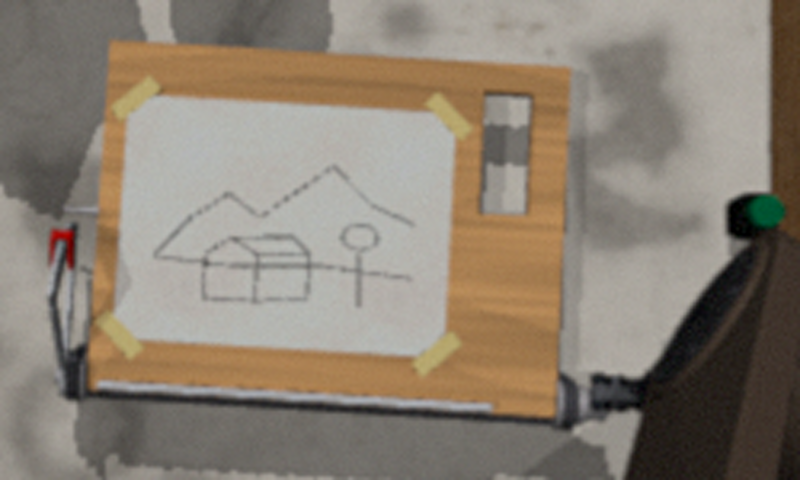

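The view shows the lever raised with the gripper over the hinge end. The board is level, and the red marker (62,248 in the crop) hasn't moved. Next I release the ball and back off upwards.

{"name": "move_arm", "arguments": {
  "series": [
    {"xyz": [0, 0, 0], "roll": 0, "grip": 0.04},
    {"xyz": [0, 0, 0], "roll": 0, "grip": 0.04},
    {"xyz": [0, 0, 0], "roll": 0, "grip": 0.04},
    {"xyz": [0, 0, 0.04], "roll": 0, "grip": 0.04},
    {"xyz": [0, 0, 0.04], "roll": 0, "grip": 0.04}
  ]
}}

```text
clock: 4.05
eef_pos: [0.4575, -0.2593, 0.3612]
tool_rot: [[0.999, -0.035, -0.002], [-0.035, -0.999, 0.001], [-0.002, -0.001, -1.0]]
ft_force: [1.1, -0.5, -0.1]
width: 0.466
gripper_force: 0.0
```

{"name": "move_arm", "arguments": {
  "series": [
    {"xyz": [0.03, 0.015, 0.03], "roll": 0, "grip": 0.05},
    {"xyz": [0.045, 0.015, 0], "roll": 0, "grip": 0.05},
    {"xyz": [0.045, 0.015, 0], "roll": 0, "grip": 0.05},
    {"xyz": [0, 0, 0], "roll": 0, "grip": 0.05},
    {"xyz": [0, 0, 0], "roll": 0, "grip": 0.05}
  ]
}}

```text
clock: 4.55
eef_pos: [0.5783, -0.2139, 0.3905]
tool_rot: [[0.999, -0.034, -0.0], [-0.034, -0.999, -0.0], [-0.0, 0.0, -1.0]]
ft_force: [-0.8, 1.1, -0.9]
width: 0.588
gripper_force: 0.0
```

```bash
python3 - <<'E'
from h import *
s=snap('wrist','w2.png'); st=env.read_state(); print(st['eef_pos'],st['clock'],np.round(st['tool_rot'][:,1],4))
E
```

```text
[ 0.57748552 -0.21423117  0.39045576] 4.6 [-3.460e-02 -9.994e-01 -1.000e-04]
```

View pics/w2.png

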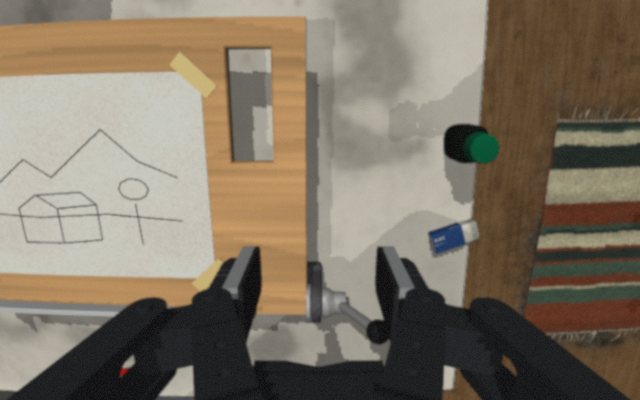

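The wrist view shows the lever standing up with its ball at (378,330). The slot spans columns 228-272 and rows 47-161, and the board's right edge is at column 306. Bottle and eraser are unmoved.

```bash
python3 - <<'E'
from h import *
s=snap('wrist')
o=np.array([.4549,-.0154]);th=-.0356;R=np.array([[np.cos(th),-np.sin(th)],[np.sin(th),np.cos(th)]])
P=onplane(s,[(228,104),(272,104),(306,104),(250,47),(250,161)],.054);print(np.round(P,4));print(np.round((P[:,:2]-o)@R,4))
b=onplane(s,[(378,330)],.117)[0];print('ball',b,(b[:2]-o)@R, pts(s,[(378,330)])[0])
print(env.read_state()['eef_pos'])
E
```

```text
[[ 0.6443 -0.142   0.054 ]
 [ 0.6428 -0.1793  0.054 ]
 [ 0.6417 -0.2079  0.054 ]
 [ 0.6887 -0.1643  0.054 ]
 [ 0.595  -0.1566  0.054 ]]
[[ 0.1938 -0.1198]
 [ 0.1936 -0.1571]
 [ 0.1935 -0.1857]
 [ 0.239  -0.1405]
 [ 0.145  -0.1361]]
ball [ 0.46374847 -0.26055131  0.117     ] [ 0.01756841 -0.24468104] [[ 0.4692121  -0.25928231  0.12422152]]
[ 0.57705461 -0.21453738  0.39052851]
```

{"name": "move_arm", "arguments": {
  "series": [
    {"xyz": [0.032, 0.012, 0], "roll": 0, "grip": 0.05},
    {"xyz": [0.032, 0.012, 0], "roll": 0, "grip": 0.05},
    {"xyz": [0, 0, -0.04], "roll": 0, "grip": 0.05},
    {"xyz": [0, 0, -0.04], "roll": 0, "grip": 0.05},
    {"xyz": [0, 0, 0], "roll": 0, "grip": 0.05}
  ]
}}

```text
clock: 5.15
eef_pos: [0.6392, -0.1903, 0.306]
tool_rot: [[0.999, -0.036, -0.008], [-0.036, -0.999, 0.003], [-0.008, -0.002, -1.0]]
ft_force: [0.1, 0.8, 0.3]
width: 0.589
gripper_force: 0.0
```

```bash
python3 - <<'E'
from h import *
s=snap('wrist','w3.png'); st=env.read_state(); print(st['eef_pos'],st['clock'])
# edges of strip seen at the row of the slot middle
o=np.array([.4549,-.0154]);th=-.0356;R=np.array([[np.cos(th),-np.sin(th)],[np.sin(th),np.cos(th)]])
E
```

```text
[ 0.64021595 -0.19071757  0.3090184 ] 5.2
```

View pics/w3.png

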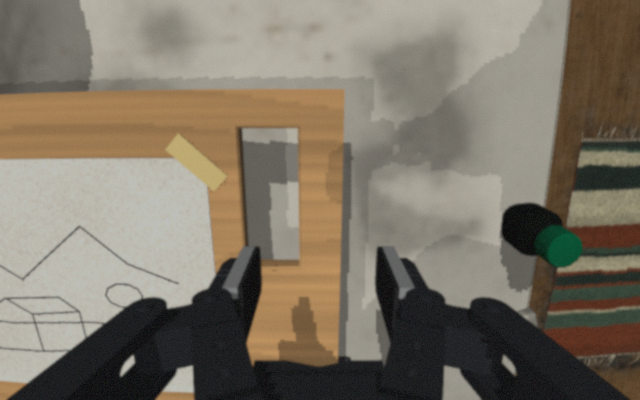

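The wrist view shows the strip (columns 300-344) centred between the fingers (259-378). The slot is free for the left finger, so I descend and close.

{"name": "move_arm", "arguments": {
  "series": [
    {"xyz": [0, -0.001, -0.03], "roll": 0, "grip": 0.05},
    {"xyz": [0, 0, -0.03], "roll": 0, "grip": 0.05},
    {"xyz": [0, 0, -0.03], "roll": 0, "grip": 0.05},
    {"xyz": [0, 0, -0.018], "roll": 0, "grip": 0.05},
    {"xyz": [0, 0, 0], "roll": 0, "grip": 0.05}
  ]
}}

```text
clock: 5.7
eef_pos: [0.6414, -0.1919, 0.2028]
tool_rot: [[0.999, -0.036, -0.001], [-0.036, -0.999, 0.0], [-0.001, -0.0, -1.0]]
ft_force: [-0.1, 0.2, -0.1]
width: 0.582
gripper_force: 0.0
```

{"name": "move_arm", "arguments": {
  "series": [
    {"xyz": [0, 0, 0], "roll": 0, "grip": 0.02},
    {"xyz": [0, 0, 0], "roll": 0, "grip": 0.02},
    {"xyz": [0, 0, 0], "roll": 0, "grip": 0.02},
    {"xyz": [0, 0, 0], "roll": 0, "grip": 0.02}
  ],
  "squeeze": 30
}}

```text
clock: 6.1
eef_pos: [0.6426, -0.1911, 0.2054]
tool_rot: [[0.999, -0.035, 0.003], [-0.035, -0.999, -0.0], [0.003, 0.0, -1.0]]
ft_force: [0.3, 6.6, 5.4]
width: 0.327
gripper_force: 31.6
```

{"name": "move_arm", "arguments": {
  "series": [
    {"xyz": [-0.0002, 0, 0.0096], "roll": 0, "grip": 0.02},
    {"xyz": [-0.0008, 0, 0.0096], "roll": 0, "grip": 0.02},
    {"xyz": [-0.0012, 0, 0.0095], "roll": 0, "grip": 0.02},
    {"xyz": [-0.0016, 0.0001, 0.0094], "roll": 0, "grip": 0.02},
    {"xyz": [-0.0022, 0.0001, 0.0094], "roll": 0, "grip": 0.02}
  ]
}}

```text
clock: 6.6
eef_pos: [0.636, -0.1909, 0.2521]
tool_rot: [[0.999, -0.035, 0.001], [-0.035, -0.999, 0.0], [0.001, -0.0, -1.0]]
ft_force: [0.7, 4.4, -8.5]
width: 0.326
gripper_force: 30.2
```

{"name": "move_arm", "arguments": {
  "series": [
    {"xyz": [-0.0026, 0.0001, 0.0092], "roll": 0, "grip": 0.02},
    {"xyz": [-0.003, 0.0001, 0.0091], "roll": 0, "grip": 0.02},
    {"xyz": [-0.0036, 0.0001, 0.009], "roll": 0, "grip": 0.02},
    {"xyz": [-0.0039, 0.0001, 0.0087], "roll": 0, "grip": 0.02},
    {"xyz": [-0.0044, 0.0002, 0.0085], "roll": 0, "grip": 0.02}
  ]
}}

```text
clock: 7.1
eef_pos: [0.6182, -0.1902, 0.2964]
tool_rot: [[0.999, -0.035, 0.001], [-0.035, -0.999, 0.0], [0.001, -0.0, -1.0]]
ft_force: [0.3, 4.8, -7.6]
width: 0.324
gripper_force: 30.2
```

{"name": "move_arm", "arguments": {
  "series": [
    {"xyz": [0, 0, 0], "roll": 0, "grip": 0.02},
    {"xyz": [0, 0, 0], "roll": 0, "grip": 0.02}
  ]
}}

```text
clock: 7.3
eef_pos: [0.6182, -0.1902, 0.2965]
tool_rot: [[0.999, -0.035, 0.001], [-0.035, -0.999, 0.0], [0.001, -0.0, -1.0]]
ft_force: [0.1, 6.8, -4.8]
width: 0.325
gripper_force: 31.1
```

```bash
cat > m.py <<'E'
from h import *
import sys
o=np.array([.4549,-.0154]);th=-.0356;R=np.array([[np.cos(th),-np.sin(th)],[np.sin(th),np.cos(th)]])
s=snap('top'); c=s['color']; hsv=cv2.cvtColor(c,cv2.COLOR_BGR2HSV)
ys,xs=np.mgrid[125:260,235:400]; px=np.c_[xs.ravel(),ys.ravel()]
P,z=pts(s,px); L=np.c_[(P[:,:2]-o)@R,P[:,2]]
m=(z>0)&(abs(L[:,1])<.10)&(L[:,0]>.03)&(L[:,0]<.22)&(L[:,2]>.055)
k=np.polyfit(L[m,0],L[m,2],1); r=abs(np.polyval(k,L[m,0])-L[m,2])<.01; k=np.polyfit(L[m,0][r],L[m,2][r],1)
print('tilt from depth',np.arctan(k[0]),'offset',k[1],r.sum(),m.sum())
h=hsv[ys.ravel(),xs.ravel()]
q=((h[:,0]<8)|(h[:,0]>172))&(h[:,1]>150)&(h[:,2]>70)&(L[:,1]>.17)&(L[:,2]>.08)
a=np.arctan2(L[q,2]-.048,L[q,0]); rr=np.hypot(L[q,2]-.048,L[q,0])
for i in np.argsort(a): print(np.round([a[i],rr[i],*L[q][i]],3),px[q][i])
cv2.imwrite('pics/'+sys.argv[1],cv2.resize(c[140:260,230:400],None,fx=4.5,fy=4.5,interpolation=cv2.INTER_CUBIC))
st=env.read_state(); e=(np.array(st['eef_pos'][:2])-o)@R; print('tool tilt',np.arctan2(st['eef_pos'][2]-.2045,e[0]),e,st['eef_pos'],st['clock'])
E
python3 m.py t3.png
```

```text
tilt from depth 0.29320917712453815 offset 0.09648860508331356 643 8934
[0.522 0.124 0.108 0.192 0.11 ] [247 192]
[0.541 0.125 0.107 0.196 0.112] [245 192]
[0.546 0.126 0.107 0.194 0.113] [246 192]
[0.55  0.123 0.105 0.201 0.112] [243 193]
[0.554 0.125 0.107 0.205 0.114] [241 192]
[0.556 0.124 0.105 0.191 0.113] [247 193]
[0.558 0.126 0.107 0.203 0.115] [242 192]
[0.56  0.126 0.107 0.198 0.115] [244 192]
[0.56  0.121 0.103 0.194 0.112] [246 194]
[0.564 0.113 0.096 0.194 0.109] [246 197]
[0.566 0.126 0.107 0.2   0.116] [243 192]
[0.566 0.115 0.097 0.205 0.11 ] [241 196]
[0.57  0.124 0.104 0.203 0.115] [242 193]
[0.572 0.119 0.1   0.205 0.112] [241 195]
[0.576 0.106 0.089 0.194 0.106] [246 200]
[0.576 0.125 0.105 0.193 0.116] [246 193]
[0.577 0.122 0.103 0.191 0.115] [247 194]
[0.579 0.117 0.098 0.193 0.112] [246 196]
[0.585 0.12  0.1   0.193 0.114] [246 195]
[0.586 0.114 0.095 0.205 0.111] [241 197]
[0.587 0.104 0.087 0.191 0.106] [247 201]
[0.587 0.123 0.102 0.198 0.116] [244 194]
[0.587 0.125 0.104 0.205 0.117] [241 193]
[0.587 0.123 0.102 0.195 0.116] [245 194]
[0.59  0.118 0.098 0.191 0.114] [247 196]
[0.594 0.123 0.102 0.202 0.117] [242 194]
[0.596 0.123 0.102 0.205 0.117] [241 194]
[0.598 0.113 0.093 0.193 0.112] [246 198]
[0.601 0.11  0.091 0.193 0.11 ] [246 199]
[0.601 0.126 0.104 0.197 0.119] [244 193]
[0.607 0.103 0.084 0.193 0.107] [246 202]
[0.607 0.124 0.102 0.2   0.119] [243 194]
[0.61  0.122 0.1   0.19  0.118] [247 195]
[0.612 0.106 0.086 0.193 0.109] [246 201]
[0.614 0.127 0.104 0.195 0.121] [245 193]
[0.614 0.114 0.093 0.19  0.114] [247 198]
[0.615 0.113 0.092 0.204 0.113] [241 198]
[0.617 0.117 0.095 0.19  0.116] [247 197]
[0.619 0.103 0.084 0.191 0.108] [247 202]
[0.624 0.109 0.089 0.19  0.112] [247 200]
[0.627 0.112 0.091 0.19  0.114] [247 199]
tool tilt 0.496688047800792 [ 0.16942443 -0.16889595] [ 0.61820565 -0.19021917  0.29632971] 7.35
```

View pics/t3.png

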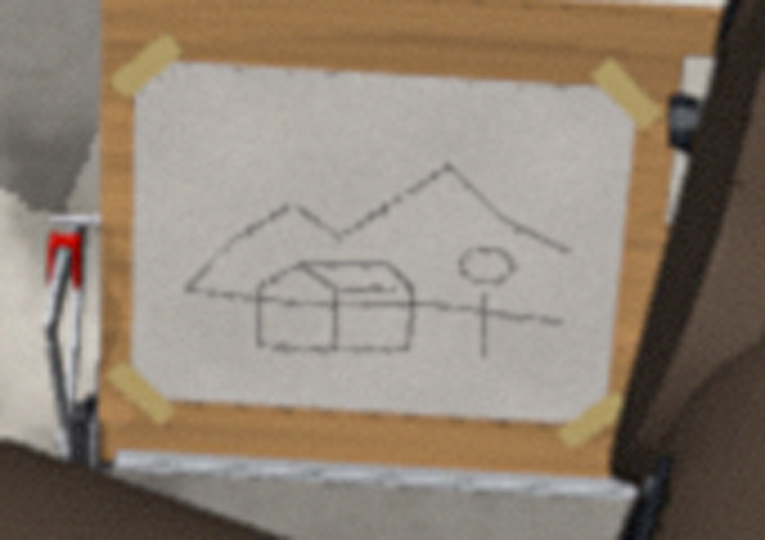

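The crop shows the gripped board tilted up. The index pin at (75,217) is just short of the red marker (65,232-285), so I need a finer measurement of both.

```bash
cat > m2.py <<'E'
from h import *
import sys
o=np.array([.4549,-.0154]);th=-.0356;R=np.array([[np.cos(th),-np.sin(th)],[np.sin(th),np.cos(th)]])
st=env.read_state(); e=(np.array(st['eef_pos'][:2])-o)@R; t0=np.arctan2(st['eef_pos'][2]-.2045,e[0])
print('tool tilt',t0, 'atan by x',np.arccos(e[0]/.192),st['clock'])
for n in('top','scene'):
    A=[];T=[];Q=[]
    for i in range(3):
        s=snap(n); hsv=cv2.cvtColor(s['color'],cv2.COLOR_BGR2HSV)
        ys,xs=np.mgrid[0:400,0:640]; px=np.c_[xs.ravel(),ys.ravel()]; z=s['z_map'].ravel()
        d=rays(s,px); P=d[0]+d[1]*z[:,None]; L=np.c_[(P[:,:2]-o)@R,P[:,2]]
        m=(z>0)&(abs(L[:,1])<.16)&(L[:,0]>.02)&(L[:,0]<.22)
        m&=abs(.048+np.tan(t0)*L[:,0]+.006/np.cos(t0)-L[:,2])<.02
        if m.sum()>100:
            k=np.polyfit(L[m,0],L[m,2],1); T.append((np.arctan(k[0]),k[1],m.sum()))
        h=hsv.reshape(-1,3)
        q=((h[:,0]<8)|(h[:,0]>172))&(h[:,1]>130)&(h[:,2]>60)&(abs(L[:,1]-.195)<.025)&(L[:,0]>.07)&(L[:,0]<.13)&(L[:,2]>.07)&(L[:,2]<.16)
        a=np.arctan2(L[q,2]-.048,L[q,0]); r=np.hypot(L[q,2]-.048,L[q,0])
        if q.sum(): A.append((a.mean(),np.median(a),*np.percentile(a,[3,97]),r.max(),q.sum(),a[r>.119].mean()))
        if i==0 and q.sum():
            u,v=px[q].mean(0).astype(int); print(n,'red px',u,v)
            cv2.imwrite('pics/%s_%s'%(n,sys.argv[1]),cv2.resize(s['color'][v-20:v+20,u-20:u+33],None,fx=14,fy=14,interpolation=cv2.INTER_CUBIC))
    print(n,'tilt',np.round(np.mean(T,0),4) if T else None,'marker',np.round(np.mean(A,0),4) if A else None)
E
python3 m2.py m.png
```

```text
tool tilt 0.496688047800792 atan by x 0.4898171344252703 7.35
top red px 244 195
top tilt [4.79400000e-01 5.43000000e-02 1.02786667e+04] marker [ 0.5875  0.5904  0.5401  0.6252  0.1274 42.      0.5826]
scene tilt [4.782e-01 5.460e-02 1.735e+03] marker None
```

{"name": "move_arm", "arguments": {
  "series": [
    {"xyz": [-0.003, 0.0001, 0.0055], "roll": 0, "grip": 0.02},
    {"xyz": [-0.003, 0.0001, 0.005], "roll": 0, "grip": 0.02},
    {"xyz": [-0.0034, 0.0001, 0.005], "roll": 0, "grip": 0.02},
    {"xyz": [0, 0, 0], "roll": 0, "grip": 0.02},
    {"xyz": [0, 0, 0], "roll": 0, "grip": 0.02}
  ]
}}

```text
clock: 8.15
eef_pos: [0.6087, -0.1898, 0.3118]
tool_rot: [[0.999, -0.036, 0.001], [-0.036, -0.999, 0.0], [0.001, -0.0, -1.0]]
ft_force: [0.2, 6.2, -5.3]
width: 0.326
gripper_force: 30.9
```

```bash
python3 m2.py n.png
```

```text
tool tilt 0.5908270123170467 atan by x 0.5863007774592655 8.15
top red px 244 195
top tilt [5.7060e-01 5.4600e-02 1.0796e+04] marker [ 0.5871  0.5915  0.5413  0.621   0.1274 41.3333  0.5824]
scene tilt [5.6820000e-01 5.5000000e-02 1.9916667e+03] marker None
```

View pics/top_n.png

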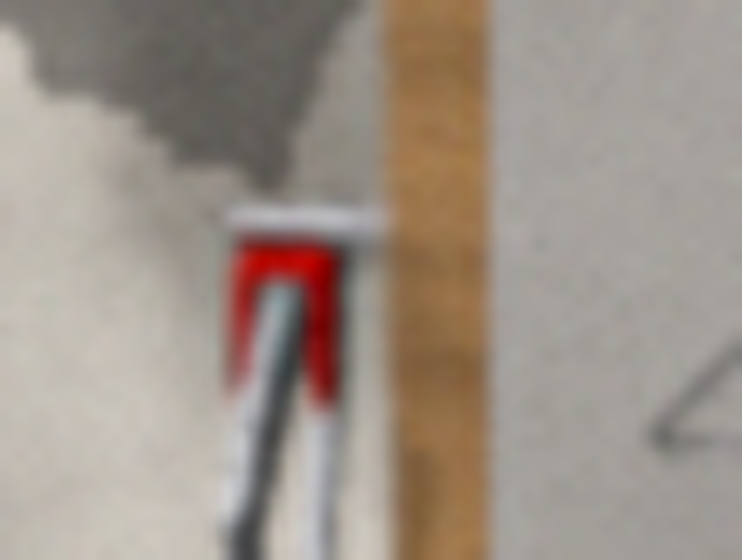

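The pin (crop row 220) lies just outboard of the red face (rows 235-278). I'll compare the two by casting rays onto the arc's cylinder.

```bash
python3 - <<'E'
from h import *
from scipy.optimize import brentq
o=np.array([.4549,-.0154]);th=-.0356;R=np.array([[np.cos(th),-np.sin(th)],[np.sin(th),np.cos(th)]])
s=snap('top'); c=s['color'].astype(float)
red=c[:,:,2]-c[:,:,1]; print(np.round(red[186:200,240:249]).astype(int)); g=c[:,:,1]; print(np.round(g[186:200,240:252]).astype(int))
cam,_=rays(s,[(0,0)])
def ang(px,r):
    _,d=rays(s,[px]); d=d[0]
    f=lambda t:(lambda p:np.hypot((p[:2]-o)@R[:,0],p[2]-.048)-r)(cam+d*t)
    t=brentq(f,1.0,1.25 if f(1.25)<0 else 1.2) if f(1.0)*f(1.2)<0 else np.nan
    p=cam+d*t; return np.arctan2(p[2]-.048,(p[:2]-o)@R[:,0])
for v in(189.5,190,190.25,190.5): print('pin',v,ang((246,v),.128))
for v in(191.0,191.5,192,193,194,194.4): print('red',v,ang((244,v),.126),ang((244,v),.128))
E
```

```text
[[  4   3   4   2   6   6   2   6   6]
 [  3   6   6   4   4   6   6   3   4]
 [  6   6   3   6   5   4   4   4   5]
 [  4   3   2   2   5   4   2   3   2]
 [  3   4   3   2   2   3   1   3  -1]
 [  7  24  19  15  15  18  12   3  -2]
 [ 12  62  85  79  82  81  72  37   6]
 [ 40 119 169 172 169 178 172 105  21]
 [ 54 131 146 117 122 147 163 107  18]
 [ 60 112  66  20  22  51 125 101  15]
 [ 56 107  33  -7 -12  18 113 102  15]
 [ 59  99  26  -7  -8  15 106 100  14]
 [ 57  89  19  -6  -8  21 103  89  14]
 [ 45  77  15  -4  -7  27 108  85  15]]
[[102  95  93  87 101 129 135 137 134 138 139 130]
 [132 108  88  93 102 132 133 137 137 137 139 131]
 [142 131 105  99 121 136 136 134 132 136 138 133]
 [149 151 143 134 141 151 154 142 136 138 145 138]
 [156 169 173 168 178 182 184 183 181 169 166 151]
 [134 110 108 111 121 120 129 142 143 144 152 137]
 [115  58  34  43  41  44  52  61  83 110 123 114]
 [113  51   7   6  11   5   0  17  58 109 121 116]
 [102  42  18  45  42  16   0  11  60 121 138 127]
 [ 96  40  55 111 101  58  14  11  74 138 150 133]
 [ 98  40  84 147 130  75  16   8  75 141 151 132]
 [ 96  52 105 160 120  61  13   8  76 144 152 135]
 [ 97  62 134 161 105  46  13  15  80 140 153 133]
 [ 98  80 147 146  83  50  25  25  82 146 159 136]]
pin 189.5 0.4756323047406488
pin 190 0.4998251610861014
pin 190.25 0.5113784687930479
pin 190.5 0.522611026678086
red 191.0 0.5151268795266656 0.5487938770435538
red 191.5 0.5373859464533388 0.5691821484458166
red 192 0.5585599183713883 0.5887178930387467
red 193 0.5982170808772201 0.6256226763484625
red 194 0.6349670714733 0.6601291315062078
red 194.4 0.6489904403180757 0.673362536659448
```

```bash
python3 - <<'E'
from h import *
o=np.array([.4549,-.0154]);th=-.0356;R=np.array([[np.cos(th),-np.sin(th)],[np.sin(th),np.cos(th)]])
s=snap('top')
def pr(c,v0,v1):
    g=c[v0:v1,243:248,1].astype(float).mean(1); g=g-np.minimum(g[0],g[-1]) ; g=np.clip(g-g.max()*.4,0,None); return v0+(g*np.arange(len(g))).sum()/g.sum()
im0=cv2.imread('pics/top1.png'); print(np.round(im0[180:192,243:252,1]).astype(int))
lx=lambda v,z,u=247:((onplane(s,[(u,v)],z)[0][:2]-o)@R)[0]
for t in(.57,.58,.59):
    print('pin',t,[ (v,round(lx(v,.048+.128*np.sin(t),245),4)) for v in(190,190.15,190.3)],'expect',.128*np.cos(t))
for v in(185,185.5,186): print('t0 pin',v,lx(v,.048,248),'expect .128')
P,z=pts(s,[(u,190) for u in range(242,249)]); L=(P[:,:2]-o)@R; print('pin depth',L[:,0].mean(),P[:,2].mean(),np.round(P[:,2],3))
P,z=pts(s,[(u,v) for u in range(242,247) for v in (192,193)]); L=(P[:,:2]-o)@R; print('face',L[:,0].mean(),P[:,2].mean())
# px -> world of red outer/inner borders for given marker angle
for a in(.56,.58,.60,.62,.64):
    e=[]
    for da in(-.04,0,.04):
        for r in(.124,.126):
            X=np.r_[o+R@[r*np.cos(a+da),.196],.048+r*np.sin(a+da)]
            T=np.array(s['T']); q=(X-T[:3,3])@T[:3,:3]; q=q*[1,-1,-1]
            e.append(round(float(cv2.projectPoints(q.reshape(1,3),np.zeros(3),np.zeros(3),np.array(s['mtx']),np.array(s['distortion']))[0][0,0,1]),2))
    print(a,e)
E
```

```text
[[ 72  75  69  80  99 108 109 113 112]
 [ 73  66  71  80 102 111 111 111 109]
 [ 71  71  70  97 105 105 108 109 109]
 [ 71  71  84 100 106 106 106 108 103]
 [ 71  79 103 107 100 105 111 113 111]
 [ 63  78 106 113 117 116 121 127 133]
 [ 63  72  89  99  98 102  97 100 102]
 [ 66  78  97  99 101 103 102 103 102]
 [ 81  98 106 108 107 105 103 110 105]
 [103 106 109 107  91  85  96 105 108]
 [108 106 111 102  67  55  82 103 110]
 [ 85  90  93  71  43  44  87 107 113]]
pin 0.57 [(190, np.float64(0.1115)), (190.15, np.float64(0.1111)), (190.3, np.float64(0.1108))] expect 0.1077633248207704
pin 0.58 [(190, np.float64(0.1114)), (190.15, np.float64(0.111)), (190.3, np.float64(0.1107))] expect 0.10706721918914393
pin 0.59 [(190, np.float64(0.1113)), (190.15, np.float64(0.1109)), (190.3, np.float64(0.1106))] expect 0.10636040692482093
t0 pin 185 0.1310371228861647 expect .128
t0 pin 185.5 0.12978915389613907 expect .128
t0 pin 186 0.1285413886821026 expect .128
pin depth 0.11118132026929468 0.11998110166574308 [0.12  0.119 0.121 0.119 0.118 0.125 0.117]
face 0.10572167998526687 0.11427554336898511
0.56 [191.95, 191.18, 192.85, 192.08, 193.83, 193.08]
0.58 [192.39, 191.62, 193.33, 192.57, 194.35, 193.61]
0.6 [192.85, 192.08, 193.83, 193.08, 194.89, 194.16]
0.62 [193.33, 192.57, 194.35, 193.61, 195.45, 194.73]
0.64 [193.83, 193.08, 194.89, 194.16, 196.03, 195.32]
```

```bash
python3 - <<'E'
from h import *
o=np.array([.4549,-.0154]);th=-.0356;R=np.array([[np.cos(th),-np.sin(th)],[np.sin(th),np.cos(th)]])
for n in('top','scene'):
    S=[snap(n) for _ in range(25)]; s=S[0]
    Z=np.array([q['z_map'] for q in S]); Z[Z==0]=np.nan; s['z_map']=np.nanmedian(Z,0); s['color']=np.mean([q['color'] for q in S],0)
    np.savez('avg_%s.npz'%n,**s)
    if n=='top':
        for v in range(187,203):
            px=[(u,v) for u in range(241,250)]; P,z=pts(s,px); L=(P[:,:2]-o)@R
            print(v,'z',np.round(P[:,2]*1000,1),'x',round(L[4,0]*1000,1),'a',np.round(np.arctan2(P[:,2]-.048,L[:,0]),3)[[1,3,5]])
        g=s['color'][186:197,241:250]; print((g[...,2]-g[...,1]).astype(int)); print(g[...,1].astype(int))
    T=np.array(s['T'])
    for nm,l in(('mark',(.107,.198,.118)),('pin',(.107,.204,.119)),('hinge',(0,.2,.048))):
        q=(np.r_[o+R@l[:2],l[2]]-T[:3,3])@T[:3,:3]*[1,-1,-1]
        uv=cv2.projectPoints(q.reshape(1,3),np.zeros(3),np.zeros(3),np.array(s['mtx']),np.array(s['distortion']))[0][0,0]
        u,v=uv.round().astype(int); print(n,nm,uv,'depth exp',q[2],'got',s['z_map'][v,u])
E
```

```text
187 z [ 1.1  0.3 -1.1 -0.9 -0.8 -0.5  0.5 -1.1 -0.1] x 130.7 a [-0.351 -0.358 -0.355]
188 z [-0.1 -0.5 -0.1 -0.3 -0.4  0.9 -1.5 -0.3 -0.2] x 128.0 a [-0.363 -0.361 -0.353]
189 z [-0.8 -0.4 -1.  -0.7 -1.3 74.3 72.4 61.6 -0.4] x 125.5 a [-0.369 -0.371  0.219]
190 z [120.5 120.7 120.3 119.5 119.8 120.4 119.5 119.6 119. ] x 111.2 a [0.581 0.572 0.577]
191 z [118.4 117.6 117.3 118.7 119.6 119.1 119.  117.9 119.6] x 108.9 a [0.57  0.576 0.578]
192 z [114.9 113.3 114.9 113.7 114.1 113.1 112.8  58.3  -0. ] x 107.0 a [0.549 0.551 0.546]
193 z [116.8 118.1 118.  118.5 117.2 117.3 116.5  56.3  -1.1] x 104.4 a [0.593 0.595 0.586]
194 z [116.  116.6 116.4 117.1 117.  117.6 115.9  54.8  -0.4] x 102.1 a [0.593 0.595 0.598]
195 z [115.3 109.1 116.3 115.7 104.9 115.9 115.1  54.   -1.5] x 100.8 a [0.548 0.597 0.597]
196 z [113.8 108.7 118.7 119.4 103.7 114.1 114.5  52.3   0. ] x 98.5 a [0.556 0.634 0.595]
197 z [111.8 106.5 122.9 119.2 103.7 112.1 113.6  51.4  -1.2] x 96.1 a [0.549 0.644 0.591]
198 z [1.114e+02 1.252e+02 1.260e+02 1.182e+02 1.014e+02 1.107e+02 1.111e+02
 5.010e+01 1.000e-01] x 94.0 a 
[... 1030 characters left out ...]
 128 141 143 145]
 [ 59  31  37  42  43  49  63  81 111]
 [ 51   7   4   5   6   6  15  57 106]
 [ 40  18  45  42  22   3   8  61 122]
 [ 35  56 111 103  59  15  11  73 138]
 [ 39  83 148 129  72  19  10  75 140]]
top mark [243.88550766 191.80259012] depth exp 1.1452954749781206 got 1.1495446
top pin [241.25833518 191.6194086 ] depth exp 1.1443178811491825 got 1.1483513
top hinge [244.22796704 237.76944293] depth exp 1.2062176239991702 got 1.1904756
scene mark [269.24513784 196.95105665] depth exp 1.4357924506246769 got 0.83304346
scene pin [267.20266063 196.82944496] depth exp 1.4344031886287212 got 0.8345274
scene hinge [272.42519486 237.40415385] depth exp 1.3870428196271019 got 0.8317896
```

{"name": "move_arm", "arguments": {
  "series": [
    {"xyz": [0.0008, 0, -0.0012], "roll": 0, "grip": 0.02},
    {"xyz": [0.0008, 0, -0.0012], "roll": 0, "grip": 0.02},
    {"xyz": [0, 0, 0], "roll": 0, "grip": 0.02},
    {"xyz": [0, 0, 0], "roll": 0, "grip": 0.02},
    {"xyz": [0, 0, 0], "roll": 0, "grip": 0.02}
  ]
}}

```text
clock: 11.55
eef_pos: [0.6104, -0.1899, 0.3093]
tool_rot: [[0.999, -0.035, 0.001], [-0.035, -0.999, 0.0], [0.001, -0.0, -1.0]]
ft_force: [-0.9, 6.7, -4.4]
width: 0.329
gripper_force: 31.2
```

```bash
python3 - <<'E'
from h import *
o=np.array([.4549,-.0154]);th=-.0356;R=np.array([[np.cos(th),-np.sin(th)],[np.sin(th),np.cos(th)]])
S=[snap('top') for _ in range(25)]; s=S[0]
Z=np.array([q['z_map'] for q in S]); Z[Z==0]=np.nan; s['z_map']=np.nanmedian(Z,0)
def A(us,vs):
    P,z=pts(s,[(u,v) for v in vs for u in us]); L=(P[:,:2]-o)@R; return np.median(np.arctan2(P[:,2]-.048,L[:,0])),np.median(np.hypot(P[:,2]-.048,L[:,0]))
for v in range(189,195): print(v,'pin/face',A(range(242,247),[v]),'pin cols 248-9',A([248,249],[v]))
print('upper face',A([246,247],range(195,202)))
uu,vv=np.meshgrid(range(262,350),range(160,225)); P,z=pts(s,list(zip(uu.ravel(),vv.ravel()))); L=(P[:,:2]-o)@R
k=np.polyfit(L[:,0],P[:,2],1); print('board',np.arctan(k[0]),np.std(P[:,2]-np.polyval(k,L[:,0])))
print(pts(s,[(424,235)])[0], env.read_state()['clock'],env.read_state()['gripper_force'])
E
python3 m2.py z.png
```

```text
189 pin/face (np.float64(0.5382054303199347), np.float64(0.13259856017238147)) pin cols 248-9 (np.float64(-0.1328643485119197), np.float64(0.1279402257198215))
190 pin/face (np.float64(0.5625278063997332), np.float64(0.1314807253126889)) pin cols 248-9 (np.float64(0.5625564856080354), np.float64(0.13214155925817478))
191 pin/face (np.float64(-0.3793807048265784), np.float64(0.12909944458490155)) pin cols 248-9 (np.float64(0.5572856340528578), np.float64(0.12918152391817267))
192 pin/face (np.float64(0.5505204848753437), np.float64(0.12540172069411853)) pin cols 248-9 (np.float64(-0.144057479391702), np.float64(0.1201648134839907))
193 pin/face (np.float64(0.5878085549955), np.float64(0.12536902038539277)) pin cols 248-9 (np.float64(-0.15847302646040123), np.float64(0.11805895942310576))
194 pin/face (np.float64(0.5945612933609011), np.float64(0.12304927595885644)) pin cols 248-9 (np.float64(-0.1665486196755696), np.float64(0.11563907103247695))
upper face (np.float64(0.5926973371596627), np.float64(0.11307933109590759))
board 0.558539085329417 0.000566693240852188
[[ 0.46576087 -0.10583908  0.72881502]] 12.8 31.173526346683502
tool tilt 0.5754798776064994 atan by x 0.5706331416113344 12.8
top red px 244 195
top tilt [5.55900000e-01 5.45000000e-02 1.07316667e+04] marker [ 0.5873  0.5911  0.539   0.6235  0.1274 42.      0.5828]
scene tilt [5.5480000e-01 5.4800000e-02 1.9546667e+03] marker None
```

The pin (0.56 rad) and the marker's middle (about 0.56 rad), measured the same way, agree to within about 0.015 rad. The grip is steady at 31 N, so I'm handing in.

```bash
python3 -c "
from cell import env
print(env.sign_off())"
```

```text
the job is handed in; nothing more can be done
None
```

I handed the job in, and the judge gave no verdict: the clamp lever is up and loose (last measured about 1.3 rad), and the arm is holding the board with its pin at the red marker, within about 0.015 rad by my measurement, gripping at 31 N.

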